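# Zero the restocked bin's counter with the reset stylus

### The job

The bin with the red dot has just been refilled, so its pick counter must be zeroed: take the orange-handled stylus out of its stand, push the recessed white button of the red counter fully down with the stylus tip, hold it there for a moment and let it spring back. Then hang the stylus upright in its stand again and let go. Do not press the green counter's button, and keep the gripper's fingers off both counters.

Things in the scene. Friction and masses are not known exactly. Their poses are not given: they have to be found in the camera images.
- stylus_grip (a point): Loose reset stylus, about 0.12 kg, always upright at the start, round about its vertical axis. This point is the centre of its orange round handle (24 mm diameter, 64 mm tall, so 32 mm of handle above and below the point); own z axis points up along the stylus. Directly below the handle is a dark steel guard disc (60 mm diameter, 5 mm thick; its underside is 37 mm below this point), and below the disc a steel shaft of 8 mm diameter; the flat tip is 107 mm below this point.
- stand_hole (a point): Blue fixed stylus stand: a 90 x 90 mm plate on four short posts, with a round hole of 32 mm diameter through its middle. This point is the centre of the hole at the plate's top face, 85 mm above the table; z is up. The stylus hangs in it with its shaft through the hole and the guard disc resting on the plate (stylus_grip 37 mm above this point); the shaft may hang anywhere in the hole. Beneath the hole there is 70 mm of shaft and 9 mm of free space below the tip.
- red_well (a point): Pick counter with a RED collar and a red dot, fixed: grey box 100 x 100 mm, 45 mm high, with a black display and a small blue bin (70 mm high, reaching from 72 to 167 mm beyond this point along own x) behind it. This point is the centre of the top of the white button when released, 31 mm above the table, at the bottom of a round well 32 mm wide whose collar's rim is 17 mm above the button; x points from the button towards the display and the bin, z up.
- green_well (a point): The same kind of counter and bin with a GREEN collar and a green dot, to be left alone: the same point, sizes and axes.
- red_button (a joint): Travel of the red counter's white button (28 mm diameter, spring-loaded, straight down): 0 released, 0.006 m fully down. The spring pushes back with 1.5 N at first and 4.5 N when fully down; it then meets a hard stop.
- green_button (a joint): Travel of the green counter's button, the same: 0 released, 0.006 m fully down.
There are look-alikes about, which are no part of the job. What is shaped like the part that bears stylus_grip but pink or turquoise is not meant.

How it is judged:
By the outcome, as a careful person would: the job done as asked, in the order asked, and still so for the second after the job is handed in, with the robot touching nothing.
It also fails if it takes over 64 s, if anything falls off the work surface, if the arm or the gripper's body presses on something with over 40 N, if the wrist force passes 120 N, or if a joint passes its speed limit or range.

### The arm

A 7-joint arm with a two-finger parallel gripper is mounted at the origin on the work surface. World frame = base frame: x ahead of the robot, y to its left, z up, the work surface at z = 0. Lengths are in m, angles in rad, forces in N, time in s.
With the tool pointing down it reaches from about 0.35 to 0.9 m from the base axis. Payload 8.1 kg.
Tool frame: the origin (TCP) lies midway between the tips of the shut fingers; the grasp point (between the pads) lies 19 mm behind it (grasp_offset is the distance from the TCP to the grasp point, in m); z points along the fingers, y is the line along which they close (so a half turn about z gives the same grasp; the last joint's range is limited). The gripper opens to 92 mm and grips with 3 to 60 N. Pads are 19 mm wide; open, the fingers measure 130 mm over their backs; the gripper's body (75 mm by 190 mm) begins 47 mm behind the grasp point.
Start: joints at [1.196, 0.434, 0.025, 1.573, -0.012, 1.134, -0.075], TCP at [0.168, -0.602, 0.227] pointing down, gripper open.
Joint ranges: [-2.62, 2.62], [-0.44, 2.09], [-1.27, 1.32], [0.08, 2.57], [-1.32, 4.46], [0.12, 2], [-2.74, 2.74]. Speed limits (rad/s): [2.22, 2.22, 3.01, 3.01, 3.14, 3.14, 3.14].

### API

Orientations are given as a rotation vector (axis times angle).
In Python, from cell import observe, camera, job_done, grasp_offset gives the robot as it stands.
- The arm moves only by the tool apply_moves, never from a script. Its argument "increments" is a list of rows, each a list of 3 entries, a list of its own where there are three numbers: the opening, from 0 (shut) to 1 (fully open), then the shift along the tool's x, y, z in mm, then the turn about the tool's z in degrees. A call has 1 to 10 rows; each row is the pose to reach, as a shift and turn from the pose commanded when the call began, along the tool's axes at that moment; what a row does not reach only later rows make up. A row lasts 1/8 s, in which the tool goes at most 62.5 mm and 10.7 degrees, less where a joint would pass 70% of its speed; a pose out of reach is approached as far as the arm can. A call with a gripper value outside its range is refused whole. The fingers move at their own pace and stop on an object; "force" is the grip in N (left out, the last holds). Time passes only in rows, so rows that repeat a pose let the fingers close. It gives the time, the measured TCP pose, the force, the opening and the grip force at its end, in the units of the state.
- observe(): the state, without advancing time (a new reading comes with each control period).
- camera(name): name is "scene" or "top" or "wrist"; returns a dict with "image" (400x640x3 uint8, red, green, blue), "intrinsics" (3x3 intrinsics, pixels), "k1" (the pictures are not rectified: a ray, as slopes to the right and down, at radius r is drawn at 1 + k1 r^2 times it, then the intrinsics apply), "origin" and "rotation" of the camera in the world. Camera axes: x right, y down, z forward; pixel columns grow to the right and rows downward; lengths in m; the calibration is good to about 2 mm. A picture is of the moment at which its call begins. There is no depth.
- job_done(): hands the job in; it is judged then, once.
The state is a dict: "t": time; "joints": joint angles; "qvel": joint speeds; "effort": joint torques, N m; "eef_pos": TCP position; "tcp_rot": TCP orientation; "force": force on the tool from outside, world axes, zero at the start; "torque": the same for the moment, N m; "gripper_width": finger opening in m; "gripper_force": force on a finger pad.
Only numpy, scipy, OpenCV 4.12 (cv2) and the standard library are available. Lean on these libraries where they do the work, as an engineer would, in place of code of your own. Each camera call takes 0.05 s, during which the arm holds its last target. There are 200 camera calls.

## Working session

There is one attempt and no reset: what is moved stays moved. The work goes in short steps, Python scripts to look and compute and a tool call to move; the robot and the scene stay as the last step left them, time stands still between calls to the robot, and variables do not carry over. Pictures are saved under pics/ and viewed, at most 10 in all, crops included, and the job is handed in when it is done.

Besides the shell and the picture viewer there is one more tool, called after "Emit:" as name(argument=value, ...) on one line, values as JSON. apply_moves: Moves the arm, as the interface text tells. Its arguments: {"type":"object","properties":{"increments":{"type":"array","items":{"type":"array"}},"force":{"type":"number"}},"required":["increments"]}

```bash
mkdir -p pics; cat > h.py <<'E'
import numpy as np, cv2
from cell import observe, camera
from scipy.spatial.transform import Rotation as R
def ray(c,u,v):
    K=np.array(c["intrinsics"]);k=c["k1"]
    d=np.array([(u-K[0,2])/K[0,0],(v-K[1,2])/K[1,1]]);s=d.copy()
    for _ in range(20): s=d/(1+k*(s@s))
    r=np.array(c["rotation"])@np.array([s[0],s[1],1.]); return np.array(c["origin"]),r
def onz(c,u,v,z):
    o,r=ray(c,u,v); return o+r*(z-o[2])/r[2]
def proj(c,p):
    K=np.array(c["intrinsics"]);q=np.array(c["rotation"]).T@(np.array(p)-np.array(c["origin"]))
    s=q[:2]/q[2]; s=s*(1+c["k1"]*(s@s)); return K[0,0]*s[0]+K[0,2],K[1,1]*s[1]+K[1,2]
def save(c,n): cv2.imwrite(n,cv2.cvtColor(c["image"],cv2.COLOR_RGB2BGR))
def blobs(c,h0,h1,smin=110,vmin=60,amin=25):
    h=cv2.cvtColor(c["image"],cv2.COLOR_RGB2HSV)
    m=((h[...,0]>=h0)&(h[...,0]<=h1)&(h[...,1]>=smin)&(h[...,2]>=vmin)).astype(np.uint8)
    n,l,st,ce=cv2.connectedComponentsWithStats(m)
    return [(st[i].tolist(),ce[i].round(1).tolist()) for i in range(1,n) if st[i,4]>=amin]
E
python3 - <<'E'
from h import *
for n in("top","scene"):
    c=camera(n);save(c,f"pics/{n}0.png");print(n,c["origin"],np.round(c["rotation"],3).tolist(),c["intrinsics"],c["k1"])
o=observe();print(o["eef_pos"],R.from_rotvec(o["tcp_rot"]).as_matrix().round(3).tolist(),o["gripper_width"],o["t"])
E
```

```text
top [ 0.44464482 -0.03080755  0.82474996] [-2.138, 2.15, -0.114] [[393.56823232   0.         327.852071  ]
 [  0.         393.56823232 189.20437592]
 [  0.           0.           1.        ]] -0.0122942379181656
scene [ 0.82848563 -0.3853354   0.81952656] [-2.435, -0.827, 0.264] [[438.35523925   0.         323.36720469]
 [  0.         438.35523925 206.22053546]
 [  0.           0.           1.        ]] -0.04010029776159278
[ 0.16762422 -0.60161974  0.22600667] [[0.963, 0.268, -0.001], [0.268, -0.963, 0.001], [-0.0, -0.001, -1.0]] 0.09155016685177407 0.1
```

View pics/top0.png

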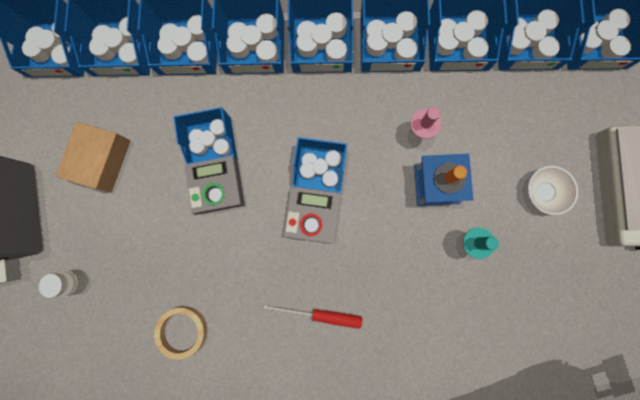

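View pics/scene0.png

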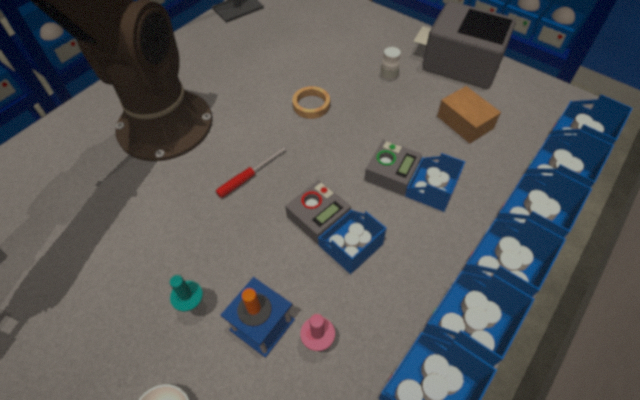

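The top view shows the orange stylus hanging in the blue stand at (456,174). What could be mistaken for it: the pink one at (427,122), the turquoise one at (481,243) and the red screwdriver at (337,319). The red counter's button is at (312,225) with its red dot at (293,223); the green one is at (215,195). I choose the orange-handled one in the stand and the red-collared counter.

```bash
sed -i 's/np.array(c\["rotation"\])/R.from_rotvec(c["rotation"]).as_matrix()/g' h.py
python3 - <<'E'
from h import *
t=camera("top");s=camera("scene")
for n,c in(("top",t),("scene",s)):
    print(n,"orange",blobs(c,5,16,190,120),"red",blobs(c,0,4,150,80),blobs(c,174,180,150,80),"green",blobs(c,50,75,120,50))
    print("blue",[b for b in blobs(c,105,118,150,40,300)])
# white button inside
c=t["image"][100:280,270:510];cv2.imwrite("pics/crop.png",cv2.resize(cv2.cvtColor(c,cv2.COLOR_RGB2BGR),None,fx=3.3,fy=3.3,interpolation=2))
for nm,u,v,z in(("dot",293,223,.046),("button",312,225,.048),("orange top",460,172,.154),("green",215,195,.048),("pinktop",433,115,.106),("turq",491,243,.106)):print(nm,onz(t,u,v,z).round(4))
print("scene btn",onz(s,312,201,.048),"or",onz(s,249,294,.154))
E
```

```text
top orange [] red [([300, 214, 22, 22, 146], [310.1, 224.2]), ([290, 219, 5, 6, 25], [292.0, 221.6]), ([312, 310, 50, 18, 561], [337.1, 318.4])] [] green [([203, 184, 20, 20, 81], [210.7, 192.7])]
blue [([416, 155, 56, 50, 1409], [439.9, 180.3])]
scene orange [([243, 290, 13, 18, 142], [248.6, 296.6])] red [([217, 168, 37, 29, 391], [234.8, 182.1]), ([301, 192, 21, 16, 96], [311.3, 198.5])] [] green [([377, 151, 18, 13, 42], [386.6, 155.3])]
blue [([16, 0, 82, 107, 1596], [60.3, 62.5]), ([162, 0, 61, 30, 736], [185.9, 9.2]), ([374, 0, 70, 24, 848], [416.7, 7.6]), ([505, 0, 135, 89, 6673], [589.8, 43.3]), ([11, 32, 34, 41, 371], [25.9, 52.9]), ([0, 62, 54, 75, 1547], [19.5, 101.7]), ([380, 96, 251, 304, 12208], [517.0, 252.9]), ([407, 155, 57, 55, 1307], [435.4, 181.2]), ([319, 211, 66, 61, 1423], [351.9, 238.5]), ([222, 279, 68, 73, 1445], [257.6, 317.0])]
dot [0.4788 0.0561 0.046 ]
button [0.4746 0.0183 0.048 ]
orange top [ 0.5599 -0.2428  0.154 ]
green [0.5353 0.2129 0.048 ]
pinktop [ 0.6771 -0.2127  0.106 ]
turq [ 0.4384 -0.3074  0.106 ]
scene btn [0.47847686 0.01662132 0.048     ] or [ 0.55915753 -0.24359113  0.154     ]
```

View pics/crop.png

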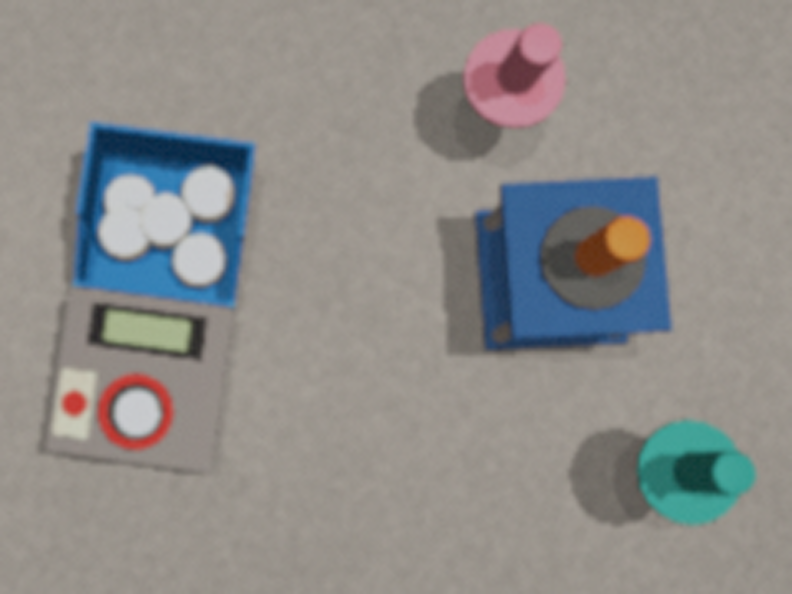

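The crop shows the orange handle's top at full-picture (460.6,172.4), its disc resting on the blue plate (centre about (447.6,178)), and pink and turquoise standing separately. The choice is confirmed. Going above it.

Emit:
apply_moves(increments=[[1,[50,-25,0],0],[1,[105,-53,0],0],[1,[160,-81,0],0],[1,[214,-109,0],0],[1,[268,-136,0],0],[1,[322,-164,0],0],[1,[376,-191,0],0],[1,[430,-218,0],0],[1,[474,-241,0],0],[1,[474,-241,0],0]])

```text
t: 1.45
eef_pos: [0.5627, -0.2377, 0.2263]
tcp_rot: [-3.109, -0.437, -0.002]
force: [-1.3, -1.0, -1.2]
gripper_width: 0.0918
gripper_force: 0.0
```

```bash
python3 - <<'E'
from h import *
o=observe();print(o["t"],o["eef_pos"],R.from_rotvec(o["tcp_rot"]).as_matrix().round(3).tolist(),o["joints"],o["force"])
c=camera("wrist");save(c,"pics/w1.png");print(c["origin"],proj(c,[.56,-.243,.154]),proj(c,[.56,-.243,.085]))
print(blobs(c,5,18,150,80)[:6])
t=camera("top");print("plate",onz(t,447.6,177.9,.085))
E
```

```text
1.45 [ 0.56268011 -0.23766201  0.22629271] [[0.961, 0.276, 0.001], [0.276, -0.961, 0.003], [0.002, -0.002, -1.0]] [ 0.41859949  0.4201273  -0.1496528   1.59916308  0.06440943  1.12704917
 -1.03752343] [-1.26220377 -0.97086791 -1.18694878]
[ 0.63389452 -0.21765812  0.38491854] (np.float64(326.3678993185306), np.float64(210.7800774382385)) (np.float64(325.26963226809727), np.float64(188.8924521595997))
[([312, 182, 29, 42, 954], [325.9, 203.3])]
plate [ 0.56059832 -0.24068578  0.085     ]
```

View pics/w1.png

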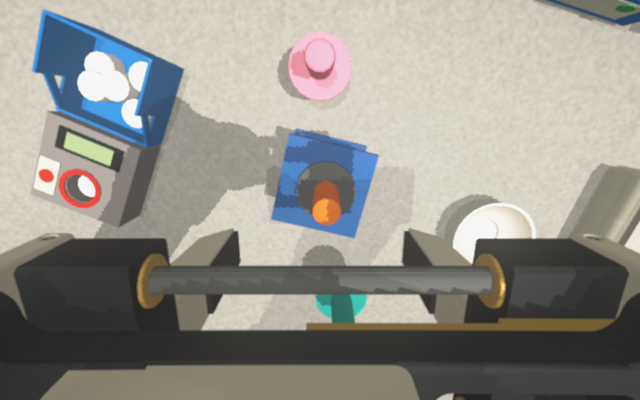

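The wrist view shows the orange top at (326,211), where my estimate (0.560,-0.243) projects; the red collar is at (80,187). Settle, then descend.

Emit:
apply_moves(increments=[[1,[0,0,0],0],[1,[0,0,30],0]])

```text
t: 1.8
eef_pos: [0.5604, -0.2448, 0.1987]
tcp_rot: [3.11, 0.421, 0.006]
force: [0.0, 0.0, 0.1]
gripper_width: 0.0921
gripper_force: 0.0
```

```bash
python3 - <<'E'
from h import *
o=observe();T=R.from_rotvec(o["tcp_rot"]).as_matrix();print(o["eef_pos"],T.round(3).tolist())
print("delta tool mm",(T.T@(np.array([.56,-.243,.103])-o["eef_pos"])*1000).round(1))
c=camera("wrist");h=blobs(c,0,4,130,80)+blobs(c,174,180,130,80);print(h)
print([ (b,onz(c,b[0][0]+b[0][2]/2,b[0][1]+b[0][3]/2,.048).round(4)) for b in h])
E
```

```text
[ 0.56037392 -0.24482667  0.19866209] [[0.964, 0.266, 0.004], [0.266, -0.964, -0.002], [0.004, 0.003, -1.0]]
delta tool mm [-0.2 -2.2 95.7]
[([28, 173, 46, 43, 675], [50.0, 194.2]), ([6, 174, 16, 14, 170], [13.3, 180.5])]
[(([28, 173, 46, 43, 675], [50.0, 194.2]), array([0.4752, 0.0203, 0.048 ])), (([6, 174, 16, 14, 170], [13.3, 180.5]), array([0.4802, 0.0563, 0.048 ]))]
```

Emit:
apply_moves(increments=[[1,[0,-1,30],0],[1,[0,-1,60],0],[1,[0,-1,85],0],[1,[0,-1,94],0],[1,[0,-1,94],0],[0.1,[0,-1,94],0],[0.1,[0,-1,94],0],[0.1,[0,-1,94],0],[0.1,[0,-1,94],0],[0.1,[0,-1,94],0]], force=25)

```text
t: 3.1
eef_pos: [0.5595, -0.2417, 0.1028]
tcp_rot: [3.113, 0.426, 0.0]
force: [-0.4, 0.0, -0.2]
gripper_width: 0.0469
gripper_force: 0.0
```

Emit:
apply_moves(increments=[[0.1,[0,0,0],0],[0.1,[0,0,0],0],[0.1,[0,0,-15],0]], force=25)

```text
t: 3.48
eef_pos: [0.5584, -0.2414, 0.1171]
tcp_rot: [-3.111, -0.425, 0.004]
force: [0.4, 0.4, -1.2]
gripper_width: 0.0235
gripper_force: 25.0
```

Emit:
apply_moves(increments=[[0.1,[0,0,-20],0],[0.1,[0,0,-45],0],[0.1,[0,0,-75],0],[0.1,[0,0,-100],0],[0.1,[0,0,-105],0],[0.1,[0,0,-105],0]])

```text
t: 4.22
eef_pos: [0.5592, -0.2416, 0.2226]
tcp_rot: [3.113, 0.426, -0.0]
force: [-0.4, -0.2, -2.3]
gripper_width: 0.0238
gripper_force: 25.0
```

```bash
python3 - <<'E'
from h import *
o=observe();T=R.from_rotvec(o["tcp_rot"]).as_matrix();p=np.array(o["eef_pos"]);print(p,o["force"],o["gripper_width"])
c=camera("scene");s=camera("wrist")
tip=p+T[:,2]*.088;top=p-T[:,2]*.051;d=p+T[:,2]*.018
print("scene tip,disc,top",proj(c,tip),proj(c,d),proj(c,top));print("wrist",proj(s,tip),proj(s,d))
print("well in scene",proj(c,[.475,.0195,.031]), "hole wrist",proj(s,[.5606,-.2407,.085]))
a=c["image"][180:380,130:400];b=s["image"][100:400,140:500]
A=cv2.resize(a,(405*1,300));im=np.hstack([A,b]);cv2.imwrite("pics/l1.png",cv2.cvtColor(im,cv2.COLOR_RGB2BGR))
print("T",T.round(3).tolist())
E
```

```text
[ 0.55923326 -0.24163462  0.22262955] [-0.38283806 -0.2440761  -2.26710806] 0.023811484370216712
scene tip,disc,top (np.float64(251.60145171894624), np.float64(297.7055538025511)) (np.float64(244.8892934641037), np.float64(280.1087441856167)) (np.float64(237.02973055228745), np.float64(259.4505326741433))
wrist (np.float64(320.8843379814132), np.float64(199.86341721144007)) (np.float64(320.9306636506654), np.float64(232.57478583153136))
well in scene (np.float64(311.8137553713939), np.float64(203.77038537435956)) hole wrist (np.float64(320.3239606221682), np.float64(183.8840430210391))
T [[0.963, 0.268, -0.0], [0.268, -0.963, -0.0], [-0.0, -0.0, -1.0]]
```

View pics/l1.png

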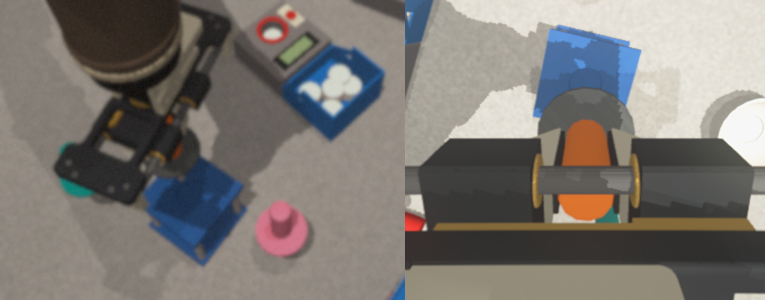

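The left half shows the stylus hanging upright from the gripper, disc clear above the blue plate; the right half (wrist) shows the orange handle centred between pads, disc centre at about (321,215), in line with the tool. Moving over the red counter.

Emit:
apply_moves(increments=[[0.1,[-1,-25,0],0],[0.1,[-3,-65,0],0],[0.1,[-4,-105,0],0],[0.1,[-6,-145,0],0],[0.1,[-8,-185,0],0],[0.1,[-9,-225,0],0],[0.1,[-10,-255,0],0],[0.1,[-11,-270,0],0],[0.1,[-11,-274,0],0],[0.1,[-11,-274,0],0]])

```text
t: 5.58
eef_pos: [0.4755, 0.0183, 0.2225]
tcp_rot: [3.112, 0.424, -0.001]
force: [-0.6, -0.9, -0.6]
gripper_width: 0.0238
gripper_force: 25.0
```

Emit:
apply_moves(increments=[[0.1,[0,0,15],0],[0.1,[0,0,30],0],[0.1,[0,0,30],0]])

```text
t: 5.95
eef_pos: [0.4741, 0.0187, 0.1909]
tcp_rot: [-3.113, -0.425, 0.005]
force: [-0.7, 0.1, -2.1]
gripper_width: 0.0236
gripper_force: 25.0
```

```bash
python3 - <<'E'
from h import *
o=observe();T=R.from_rotvec(o["tcp_rot"]).as_matrix();p=np.array(o["eef_pos"]);print(p,o["force"],o["t"])
c=camera("scene");s=camera("wrist");w=np.array([.475,.0195,.048])
tip=p+T[:,2]*.088
print("tool delta",(T.T@(w-p)*1000).round(1))
for n,k in(("scene",c),("wrist",s)):print(n,"tip",proj(k,tip),"rim",proj(k,w),"dot",blobs(k,0,4,130,80)+blobs(k,174,180,130,80))
u,v=map(int,proj(c,w));a=c["image"][v-75:v+75,u-65:u+65];b=s["image"][60:360,140:500]
im=np.hstack([cv2.resize(a,(390,450),interpolation=2),np.vstack([b,np.zeros((150,360,3),np.uint8)])]);cv2.imwrite("pics/l2.png",cv2.cvtColor(im,cv2.COLOR_RGB2BGR));print(u,v)
E
```

```text
[0.47413642 0.01868363 0.19087898] [-0.70031198  0.11081487 -2.10426982] 5.95
tool delta [  1.5  -0.5 142.9]
scene tip (np.float64(310.0086065280371), np.float64(183.9471908684476)) rim (np.float64(311.56637989037097), np.float64(199.31153096365276)) dot [([216, 167, 39, 30, 419], [234.8, 182.1]), ([301, 191, 21, 18, 116], [311.5, 199.3])]
wrist tip (np.float64(320.72191916350005), np.float64(200.59288185127664)) rim (np.float64(320.21403824327666), np.float64(183.50386405564905)) dot [([278, 162, 15, 15, 169], [284.7, 169.1]), ([297, 162, 44, 30, 381], [317.8, 174.0]), ([287, 305, 36, 18, 238], [298.9, 317.3]), ([326, 319, 17, 3, 31], [334.2, 320.4])]
311 199
```

View pics/l2.png

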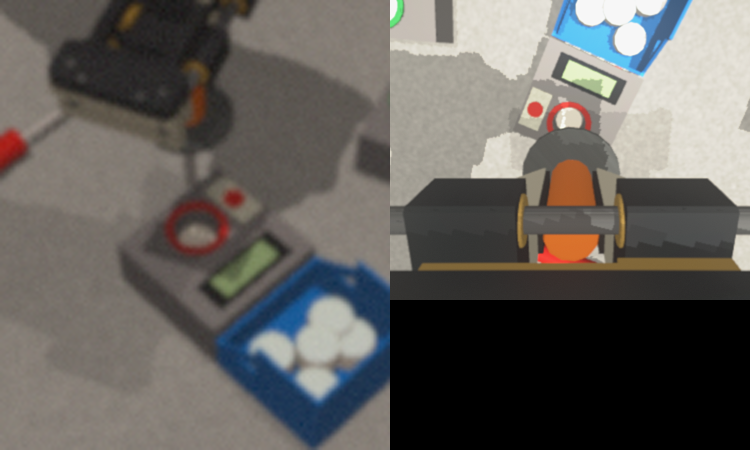

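The scene crop shows the shaft tip just above and left of the red collar, whose centre is at full-picture (311,199) as predicted; the wrist half shows the collar at about (319,180), in line with the stylus. Lowering.

Emit:
apply_moves(increments=[[0.1,[1,0,20],0],[0.1,[1,0,40],0],[0.1,[1,0,58],0],[0.1,[1,0,65],0],[0.1,[1,0,68],0],[0.1,[1,0,68],0],[0.1,[1,0,68],0]], force=40)

```text
t: 6.92
eef_pos: [0.4767, 0.0196, 0.1253]
tcp_rot: [3.113, 0.426, 0.002]
force: [-0.6, 0.2, -1.3]
gripper_width: 0.0234
gripper_force: 40.0
```

Emit:
apply_moves(increments=[[0.1,[0,0,3],0],[0.1,[0,0,6],0],[0.1,[0,0,8],0],[0.1,[0,0,9],0],[0.1,[0,0,9],0]])

```text
t: 7.55
eef_pos: [0.4765, 0.0196, 0.1158]
tcp_rot: [3.113, 0.426, 0.001]
force: [0.0, 0.7, 1.9]
gripper_width: 0.0232
gripper_force: 40.0
```

Emit:
apply_moves(increments=[[0.1,[0,0,2],0],[0.1,[0,0,3],0],[0.1,[0,0,4],0],[0.1,[0,0,4],0]])

```text
t: 8.05
eef_pos: [0.4774, 0.0198, 0.1136]
tcp_rot: [3.112, 0.426, 0.004]
force: [-5.1, -0.6, 26.3]
gripper_width: 0.0235
gripper_force: 40.0
```

At the hard stop (26 N). Hold, then rise.

Emit:
apply_moves(increments=[[0.1,[0,0,0],0],[0.1,[0,0,0],0],[0.1,[0,0,0],0],[0.1,[0,0,0],0],[0.1,[0,0,-5],0],[0.1,[0,0,-20],0],[0.1,[0,0,-50],0],[0.1,[0,0,-80],0],[0.1,[0,0,-108],0],[0.1,[0,0,-108],0]])

```text
t: 9.3
eef_pos: [0.4772, 0.0197, 0.2217]
tcp_rot: [3.112, 0.425, 0.005]
force: [0.5, -0.5, -1.9]
gripper_width: 0.0234
gripper_force: 40.0
```

```bash
python3 - <<'E'
from h import *
o=observe();T=R.from_rotvec(o["tcp_rot"]).as_matrix();p=np.array(o["eef_pos"]);print(p,o["force"],o["t"],o["tcp_rot"])
print("tool delta",(T.T@(np.array([.5603,-.2412,.218])-p)*1000).round(1))
s=camera("wrist");print(blobs(s,5,18,150,80,200), proj(s,p+T[:,2]*.013),proj(s,p+T[:,2]*.088))
E
```

```text
[0.47716033 0.01972929 0.22172065] [ 0.51426623 -0.459047   -1.91953101] 9.3 [3.11248716 0.42535412 0.00529502]
tool delta [ 10.1 273.7   3.9]
[([297, 220, 49, 46, 1794], [320.8, 245.3]), ([293, 294, 56, 28, 1210], [320.8, 305.1])] (np.float64(320.7044365854528), np.float64(235.8737915445816)) (np.float64(320.6610510582585), np.float64(200.08326263396603))
```

Emit:
apply_moves(increments=[[0.1,[1,25,0],0],[0.1,[2,65,0],0],[0.1,[4,105,0],0],[0.1,[5,145,0],0],[0.1,[7,185,0],0],[0.1,[8,225,0],0],[0.1,[9,255,0],0],[0.1,[10,270,0],0],[0.1,[10,274,0],0],[0.1,[10,274,0],0]])

```text
t: 10.6
eef_pos: [0.5593, -0.2405, 0.2193]
tcp_rot: [-3.111, -0.427, 0.001]
force: [0.1, 1.1, -1.6]
gripper_width: 0.0234
gripper_force: 40.0
```

Emit:
apply_moves(increments=[[0.1,[0,0,0],0],[0.1,[0,0,0],0]])

```text
t: 10.85
eef_pos: [0.5595, -0.2408, 0.2199]
tcp_rot: [-3.112, -0.427, -0.0]
force: [-0.3, -0.5, -1.4]
gripper_width: 0.0232
gripper_force: 40.0
```

```bash
python3 - <<'E'
from h import *
o=observe();T=R.from_rotvec(o["tcp_rot"]).as_matrix();p=np.array(o["eef_pos"]);print(p,o["force"],o["t"])
c=camera("scene");t=camera("top");tip=p+T[:,2]*.088;h=np.array([.5606,-.2407,.085])
print("tool delta",(T.T@(h-p)*1000).round(1),proj(c,tip),proj(c,h),proj(t,h))
a=c["image"][240:360,190:320];im=cv2.resize(a,None,fx=4.5,fy=4.5,interpolation=2);cv2.imwrite("pics/l3.png",cv2.cvtColor(im,cv2.COLOR_RGB2BGR))
E
```

```text
[ 0.55945997 -0.24083122  0.21994507] [-0.27262352 -0.48884873 -1.41742935] 10.85
tool delta [  1.1   0.2 134.9] (np.float64(252.2826685537433), np.float64(298.0444295162846)) (np.float64(256.68770723897245), np.float64(308.6034259324399)) (np.float64(447.60751016659816), np.float64(177.89906570913925))
```

View pics/l3.png

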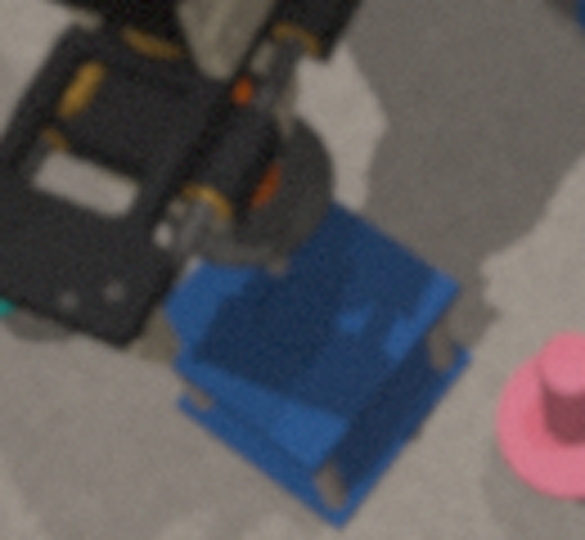

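The crop shows the stylus tip at about full-picture (253,299), as predicted, in front of the plate's centre; a shift of 2 mm along tool x centres it better. Lowering into the hole.

Emit:
apply_moves(increments=[[0.1,[2,0,15],0],[0.1,[2,0,35],0],[0.1,[2,0,55],0],[0.1,[2,0,75],0],[0.1,[2,0,95],0],[0.1,[2,0,106],0],[0.1,[2,0,110],0],[0.1,[2,0,112],0],[0.1,[2,0,112],0],[0.1,[2,0,112],0]])

```text
t: 12.2
eef_pos: [0.5617, -0.2413, 0.1083]
tcp_rot: [3.112, 0.425, 0.001]
force: [-0.5, 0.4, -1.0]
gripper_width: 0.0233
gripper_force: 40.0
```

Emit:
apply_moves(increments=[[0.1,[0,0,1],0],[0.1,[0,0,2],0],[0.1,[0,0,3],0],[0.1,[0,0,3],0]])

```text
t: 12.7
eef_pos: [0.5613, -0.2412, 0.1046]
tcp_rot: [-3.113, -0.426, 0.0]
force: [0.3, -1.1, -1.9]
gripper_width: 0.0236
gripper_force: 40.0
```

Emit:
apply_moves(increments=[[0.1,[0,0,1],0],[0.1,[0,0,1.5],0],[0.1,[0,0,2],0],[0.1,[0,0,2],0]])

```text
t: 13.2
eef_pos: [0.5615, -0.2412, 0.1044]
tcp_rot: [3.112, 0.425, 0.001]
force: [-5.9, 2.5, 15.3]
gripper_width: 0.0231
gripper_force: 40.0
```

Seated on the plate. Ease off 1 mm and release.

Emit:
apply_moves(increments=[[0.1,[0,0,-1.5],0],[0.1,[0,0,-1.5],0],[0.35,[0,0,-1.5],0],[0.5,[0,0,-1.5],0],[0.7,[0,0,-1.5],0],[0.9,[0,0,-1.5],0],[0.9,[0,0,-1.5],0],[0.9,[0,0,-1.5],0],[0.9,[0,0,-1.5],0]])

```text
t: 14.32
eef_pos: [0.5614, -0.2412, 0.1042]
tcp_rot: [3.113, 0.425, 0.0]
force: [0.3, 0.4, -0.5]
gripper_width: 0.0819
gripper_force: 0.0
```

Emit:
apply_moves(increments=[[0.9,[0,0,-15],0],[0.9,[0,0,-45],0],[0.9,[0,0,-85],0],[0.9,[0,0,-125],0],[0.9,[-40,0,-135],0],[0.9,[-95,0,-140],0],[0.9,[-150,0,-140],0],[0.9,[-190,0,-140],0],[0.9,[-200,0,-140],0],[0.9,[-200,0,-140],0]])

```text
t: 15.58
eef_pos: [0.369, -0.295, 0.2451]
tcp_rot: [3.112, 0.424, 0.002]
force: [0.3, 1.4, -0.1]
gripper_width: 0.0823
gripper_force: 0.0
```

```bash
python3 - <<'E'
from h import *
o=observe();print(o["t"],o["eef_pos"],o["force"],o["gripper_width"])
t=camera("top");c=camera("scene")
a=cv2.resize(t["image"][100:270,270:510],None,fx=2.2,fy=2.2);b=cv2.resize(c["image"][170:360,160:360],None,fx=1.35*0.95,fy=1.35*.95);b=cv2.resize(b,(a.shape[0]*200//190*1,a.shape[0]));im=np.hstack([a,b])[:, :800];cv2.imwrite("pics/end.png",cv2.cvtColor(im,cv2.COLOR_RGB2BGR))
E
```

```text
15.575 [ 0.36902446 -0.29504128  0.24514226] [ 0.25025986  1.37003014 -0.08645918] 0.08229616073507207
```

View pics/end.png

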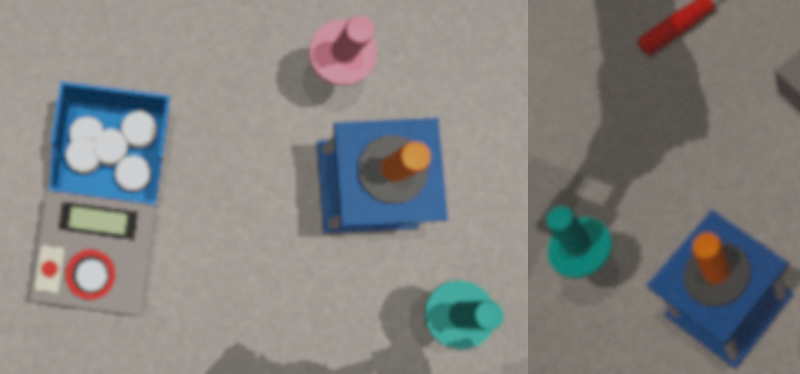

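The stylus stands upright in its stand, with its top at crop (416,156) and the disc centred on the plate. The red button is released at (91,275), and the gripper is clear.

Emit:
apply_moves(increments=[[0.9,[0,0,0],0],[0.9,[0,0,0],0],[0.9,[0,0,0],0],[0.9,[0,0,0],0]])

```text
t: 16.18
eef_pos: [0.3688, -0.2948, 0.2441]
tcp_rot: [-3.112, -0.426, 0.0]
force: [1.1, -0.2, -0.4]
gripper_width: 0.0825
gripper_force: 0.0
```

```bash
python3 -c "
from cell import job_done;print(job_done())"
```

```text
the job is handed in; nothing more can be done
None
```

The red counter's button was pressed to its stop, held for about half a second and released; the orange stylus hangs upright in its stand again with the gripper clear, the green counter was never approached, and the job was handed in at about 16 s.

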